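# Refit a centrifuge rotor by feel and spin it by hand

### The arm

A 6-joint arm with a two-finger parallel gripper is mounted at the origin on a cart in front of the work surface, level with it; the furniture and walls round the work are solid. World frame = base frame: x ahead of the robot, y to its left, z up, the work surface at z = 0. Lengths are in m, angles in rad, forces in N, time in s.
With the tool pointing down it reaches from about 0.2 to 0.875 m from the base axis. Payload 3.4 kg.
Tool frame: the origin (TCP) lies between the finger pads; the fingertips stand 22 mm ahead of it and the grasp point (between the pads) lies 3 mm ahead of it; z points along the fingers, y is the line along which they close (so a half turn about z gives the same grasp; the last joint's range is limited). The gripper opens to 94 mm and grips with 3 to 60 N. Pads are 16 mm wide; open, the fingers measure 119 mm over their backs; the gripper's body (75 mm by 177 mm) begins 78 mm behind the grasp point.
Start: joints at [-1.434, 0.276, 1.505, -0, 1.361, -0.121], TCP at [0.147, -0.556, 0.227] pointing down, gripper open.
Joint ranges: [-2.89, 2.89], [-0.75, 2.08], [0.22, 2.7], [-1.18, 4.32], [0.11, 2.71], [-2.7, 2.7]. Speed limits (rad/s): [2.57, 2.57, 3.14, 3.14, 3.14, 3.14].

### API

Orientations are given as a unit quaternion [w, x, y, z].
In Python, from station import arm gives the robot as it stands. The module is installed in compiled form; this text tells all that it offers.
- The arm moves only by the tool arm_command, never from a script. Its argument "plan" is a list of rows, each a list of 6 numbers: the shift along the tool's x, y, z normalised to -1 to 1, where 1 is 250 mm, then the turn, a rotation vector about the tool's x, y, z normalised to -1 to 1, where 1 is 6 degrees. In form: [[tx, ty, tz, rx, ry, rz], ...]. A call has 1 to 8 rows; each row shifts and turns the commanded pose from where the row before left it, along the tool's axes as they then stand; what a row does not reach is not made up. A row lasts 1/12 s, in which the tool goes at most 41.7 mm and 7.16 degrees, less where a joint would pass 70% of its speed; a pose out of reach is approached as far as the arm can. A call with a number of a shift or a turn outside -1 to 1 is refused whole. A call with a gripper value outside its range is refused whole. "claw" is the gripper's target within -1 to 1 (shut at 1, half-way at 0, fully open at -1), set as the call begins (left out, the last holds). The fingers move at their own pace and stop on an object; "force" is the grip in N (left out, the last holds). Time passes only in rows, so rows that do not move let the fingers close. It gives the time, the measured TCP pose, the force, the opening and the grip force at its end, in the units of the state.
- arm.observe(): the state, without advancing time (a new reading comes with each control period).
- arm.camera(name): name is "side" or "top" or "wrist"; returns a dict with "image" (480x640x3 uint8, red, green, blue), "depth" (480x640 float32, m along the optical axis (not along the pixel's ray), 0 where there is no reading), "intrinsics" (3x3 intrinsics, pixels), "camera_from_world" (4x4, takes a point from world to camera coordinates). Camera axes: x right, y down, z forward; pixel columns grow to the right and rows downward; lengths in m; the calibration is good to about 2 mm. A picture is of the moment at which its call begins.
- arm.hand_in(): hands the job in; it is judged then, once.
Trained networks look in the newest picture that a camera, given by its name, has taken for a name from the list of things; names that differ only in an ending like _2 or _b are one class to them, and where a whole thing is asked for, a point or a joint stands for the part that bears it (a point fixed in the world has none). Each returns a list of dicts, best first, with "score" (0 to 1); they miss things now and then, are a little off and sometimes report something else, mostly with a low value. They report only what shows in the picture. A call takes as long as a camera call.
- arm.recognise(camera, query): "at" ([x, y, z] in m, in world coordinates, good to about 4 mm: the middle of the surface that is visible of it).
- arm.masks_of(camera, query): "mask" (480x640 bool, what is visible of it).
- arm.landmark_of(camera, query): "at" ([x, y, z] in m, in world coordinates, good to about 4 mm: a listed point, or the origin of a listed thing).
The state is a dict: "time_s": time; "joints": joint angles; "joint_velocities": joint speeds; "tau": joint torques, N m; "tcp_pos": TCP position; "ee_rot": TCP orientation; "force": force on the tool from outside, world axes, zero at the start; "torque": the same for the moment, N m; "gripper_width": finger opening in m; "grasp_force": force on a finger pad.
Only numpy, scipy, OpenCV 4.12 (cv2) and the standard library are available. Lean on these libraries where they do the work, as an engineer would, in place of code of your own. Each camera call takes 0.05 s, during which the arm holds its last target. There are 200 camera calls.

### The job

Put the cleaned three-cup rotor back on the spindle of the small bench centrifuge: with a light hand, lift and turn it a little at a time until its slots drop over the drive pins and it sits fully home - never force it down. Then let go of it and give it a push by hand so that it spins on freely by itself for at least two seconds, let it come to rest, and do not disturb the things around.

Things in the scene. Friction and masses are not known exactly. Their poses are not given: they have to be found in the camera images.
- rotor: Loose centrifuge rotor, 119 mm across, 86 mm tall, 0.25 to 0.38 kg, upright on its flat hub. Origin: centre of the hub's underside, z up. Aluminium hub 34 mm across with a bore 12.4 mm wide, 36 mm deep from below. Three slots 8 mm wide, 7 mm deep cross the underside from the bore outward at 0, 120 and 240 degrees from its x axis (counter-clockwise from above).
- rotor_knob (a point): Point on the rotor's axis, 70 mm above the hub's underside, in the round black grip knob on top (26 mm across, from 50 to 86 mm above the underside): where to grip it from above. Axes as the rotor's.
- cup (a point): Centre of one of the rotor's three blue cups (24 mm across, 40 mm long), 41 mm from the axis, 24 mm above the underside, at 60 degrees from the rotor's x axis; the others are at 180 and 300 degrees. Cups lean 20 degrees, mouth inward: 37 mm above the underside the cup's axis is 36 mm from the rotor's. Highest edge 47 mm above the underside. Axes as the rotor's.
- centrifuge: Fixed, unpowered bench centrifuge without its lid: round white housing 164 mm across with an open bowl (inside 134 mm across, rim 70 mm and floor 40 mm above the counter); control panel at its front (-x side), reaching 112 mm from the axis. Origin: on the spindle's axis at counter height. Its upright spindle stands in the middle of the bowl.
- seat (a point): Centre of the spindle flange's upper face (32 mm across), 52 mm above the counter, z up: the centre of the hub's underside comes here when the rotor is fully home. The steel post on it is 10 mm thick and 32 mm tall, its top 10 mm pointed. The motor below sits on rubber mounts and yields about 1 mm for each 4 N of downward push, up to 6 mm. These axes do not turn with the spindle.
- pins (a point): On the axis 6 mm above the flange, at the top of the 3 brass drive pins (4 mm thick, 120 degrees apart, to radius 12.5 mm). If slots and pins disagree the rotor stops with its underside here; if they agree to about 0.15 rad the push falls away and it drops home. The pins' angle is not measured. The spindle turns freely: a rotor resting on the pins drags it round, so lift 2 mm before turning.
- lid: Clear domed lid of the centrifuge, 155 mm across, 81 mm tall, set aside on the counter; loose, origin at the centre of its underside. Leave alone.
- cleaner_bottle: White bottle with a green band, 55 mm across, 128 mm tall, standing; origin at the centre of its underside. Leave alone.
- brush: Thin red brush, 131 mm long (along its y), 10 mm thick, lying on the counter. Leave alone.
- tape: Blue roll of tape, 52 mm across, 18 mm tall, lying on the counter. Leave alone.
- cast_yellow: Yellow plaster dental cast, 53 x 68 x 29 mm, on the counter. Leave alone.

How it is judged:
By the outcome, as a careful person would: the job done as asked, in the order asked, and still so for the second after the job is handed in, with the robot touching nothing.
It also fails if it takes over 72 s, if anything falls off the work surface, if the arm or the gripper's body presses on something with over 40 N, if the wrist force passes 120 N, or if a joint passes its speed limit or range.

## Working session

There is one attempt and no reset: what is moved stays moved. The work goes in short steps, Python scripts to look and compute and a tool call to move; the robot and the scene stay as the last step left them, time stands still between calls to the robot, and variables do not carry over. Pictures are saved under pics/ and viewed, at most 10 in all, crops included, and the job is handed in when it is done.

Besides the shell and the picture viewer there is one more tool, called after "Request:" as name(argument=value, ...), one argument or row to a line, values as JSON. arm_command: Moves the arm, as the interface text tells. Its arguments: {"type":"object","properties":{"plan":{"type":"array"},"claw":{"type":"number"},"force":{"type":"number"}},"required":["plan"]}

```bash
mkdir -p pics
cat > h.py <<'E'
from station import arm
import numpy as np, cv2
from scipy.spatial.transform import Rotation as R
def save(c,n,crop=None):
    d=arm.camera(c); im=d["image"][:,:,::-1]
    if crop: a,b,e,f=crop; im=cv2.resize(im[b:f,a:e],None,fx=2,fy=2)
    cv2.imwrite(f"pics/{n}.png",im); return d
def best(f,c,q):
    r=f(c,q); return [(np.round(x["at"],4).tolist(),round(x["score"],2)) for x in r[:2]]
def st():
    s=arm.observe(); q=s["ee_rot"]; M=R.from_quat(q,scalar_first=True).as_matrix() if np.size(q)==4 else np.array(q)
    print("t",s["time_s"],"p",np.round(s["tcp_pos"],4),"F",np.round(s["force"],1),"w",round(s["gripper_width"],4),"g",s["grasp_force"]); print(np.round(M,3).tolist(),np.round(s["joints"],3)); return s,M
E
python3 - <<'E'
from h import *
st()
for c in ["top","side"]:
    save(c,c+"0")
    for q in ["rotor","rotor_knob","cup","centrifuge","seat","pins"]:
        print(c,q,best(arm.landmark_of,c,q))
    if c=="top":
        for q in ["lid","cleaner_bottle","brush","tape","cast_yellow"]: print(q,best(arm.landmark_of,c,q))
E
```

```text
t 0.0 p [ 0.1465 -0.5555  0.2266] F [ 0.6 -1.   0.1] w 0.0943 g 0.0
[[0.967, 0.255, -0.0], [0.255, -0.967, 0.002], [0.0, -0.002, -1.0]] [-1.434  0.277  1.506 -0.     1.361 -0.121]
top rotor [([0.4521, -0.1832, -0.002], 0.78)]
top rotor_knob [([0.4538, -0.1845, 0.0725], 0.64)]
top cup [([0.4614, -0.1427, 0.0227], 0.95)]
top centrifuge [([0.5184, 0.159, -0.0001], 0.87)]
top seat [([0.5206, 0.1577, 0.0492], 0.72)]
top pins [([0.5187, 0.1567, 0.0561], 0.54)]
lid [([0.7024, 0.2662, -0.004], 0.88)]
cleaner_bottle [([0.5556, -0.3968, -0.0037], 0.9)]
brush [([0.4098, -0.0268, 0.0025], 0.6), ([0.5339, -0.0099, -0.0013], 0.28)]
tape [([0.5368, -0.0063, 0.0006], 0.73), ([0.5185, 0.1583, -0.0014], 0.65)]
cast_yellow [([0.415, -0.4316, -0.0066], 0.78), ([0.704, 0.2693, -0.0003], 0.22)]
side rotor [([0.4554, -0.1882, -0.0001], 0.89)]
side rotor_knob []
side cup [([0.4623, -0.1445, 0.0251], 0.97)]
side centrifuge [([0.5208, 0.1557, 0.0006], 0.83), ([0.5307, -0.011, -0.0026], 0.68)]
side seat [([0.5144, 0.1582, 0.0542], 0.57)]
side pins [([0.5165, 0.1569, 0.056], 0.43), ([0.5161, 0.1589, 0.0541], 0.39)]
```

View pics/top0.png

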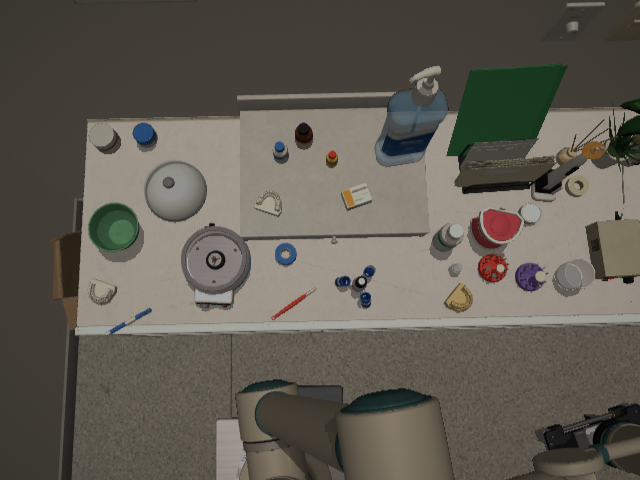

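View pics/side0.png

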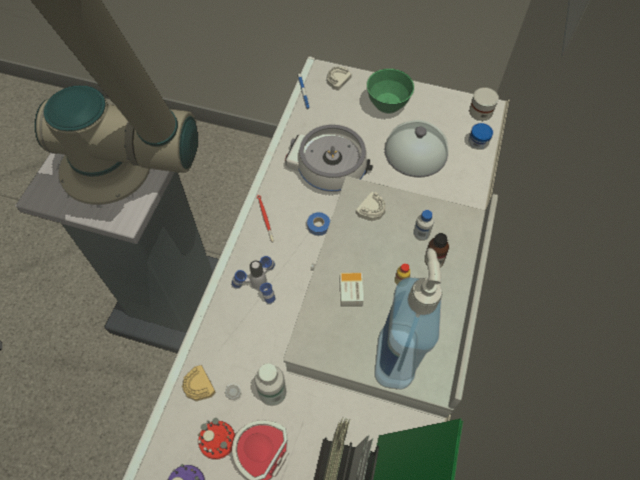

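The top view shows the rotor near pixel (361,284) and the centrifuge at (215,259), with the tape and brush between them. The side view agrees. I'll square the tool first (tool x = +Y, y = +X, z down), then go over the centrifuge to read the pin angle.

Request:
arm_command(
  plan=[
    [0,0,0,0,0,-1],
    [0,0,0,0,0,-1],
    [0,0,0,0,0,-1],
    [0,0,0,0,0,-1],
    [0,0,0,0,0,-1],
    [0,0,0,0,0,-1],
    [0,0,0,0,0,-1],
    [0,0,0,0,0,-1],
  ],
)

```text
time_s: 1.62
tcp_pos: [0.1466, -0.556, 0.2275]
ee_rot: [0.0, 0.852, 0.523, -0.0]
force: [0.4, -0.2, -1.0]
gripper_width: 0.0944
grasp_force: 0.0
```

Request:
arm_command(
  plan=[
    [0,0,0,0,0,-1],
    [0,0,0,0,0,-1],
    [0,0,0,0,0,-1],
    [0,0,0,0,0,-1],
    [0,0,0,0,0,-0.53],
    [0.14,0.07,0,0,0,0],
    [0.14,0.07,0,0,0,0],
    [0.14,0.07,0,0,0,0],
  ],
)

```text
time_s: 2.28
tcp_pos: [0.1994, -0.4501, 0.2271]
ee_rot: [-0.0, 0.708, 0.706, 0.0]
force: [0.8, 0.2, -0.3]
gripper_width: 0.0942
grasp_force: 0.0
```

Request:
arm_command(
  plan=[
    [0.14,0.07,0,0,0,0],
    [0.14,0.07,0,0,0,0],
    [0.14,0.07,0,0,0,0],
    [0.14,0.07,0,0,0,0],
    [0.14,0.07,0,0,0,0],
    [0.14,0.07,0,0,0,0],
    [0.14,0.07,0,0,0,0],
    [0.14,0.07,0,0,0,0],
  ],
)

```text
time_s: 2.95
tcp_pos: [0.3398, -0.1695, 0.2278]
ee_rot: [0.001, 0.708, 0.707, 0.0]
force: [0.4, 0.6, 0.2]
gripper_width: 0.0942
grasp_force: 0.0
```

Request:
arm_command(
  plan=[
    [0.145,0.08,0,0,0,0],
    [0.145,0.08,0,0,0,0],
    [0.145,0.08,0,0,0,0],
    [0.145,0.08,0,0,0,0],
    [0.145,0.08,0,0,0,0],
    [0.145,0.08,0,0,0,0],
    [0.145,0.08,0,0,0,0],
    [0,0,0,0,0,0],
  ],
)

```text
time_s: 3.62
tcp_pos: [0.483, 0.0886, 0.2275]
ee_rot: [-0.0, 0.705, 0.709, 0.003]
force: [0.3, -0.2, 0.4]
gripper_width: 0.094
grasp_force: 0.0
```

Run:
```python
from h import *
d=save("wrist","w1"); st()
for q in ["seat","pins","centrifuge"]: print(q,best(arm.landmark_of,"wrist",q))
T=d["camera_from_world"]; print("cam",np.linalg.inv(T)[:3].round(3).tolist(),d["intrinsics"][0])
```

```text
t 3.6667 p [0.481  0.0856 0.2272] F [-0.8  0.1  0.1] w 0.0939 g 0.0
[[-0.005, 1.0, 0.0], [1.0, 0.005, 0.001], [0.001, 0.0, -1.0]] [3.300e-02 1.450e-01 1.680e+00 1.000e-03 1.316e+00 2.800e-02]
seat [([0.5192, 0.1565, 0.0486], 0.66)]
pins [([0.5157, 0.156, 0.0582], 0.67)]
centrifuge [([0.5221, 0.1562, 0.0002], 0.95), ([0.5168, 0.1556, 0.0593], 0.55)]
cam [[1.0, 0.005, 0.004, 0.483], [0.006, -0.974, -0.226, 0.155], [0.003, 0.226, -0.974, 0.384]] [378.83722188   0.         321.21526778]
```

View pics/w1.png

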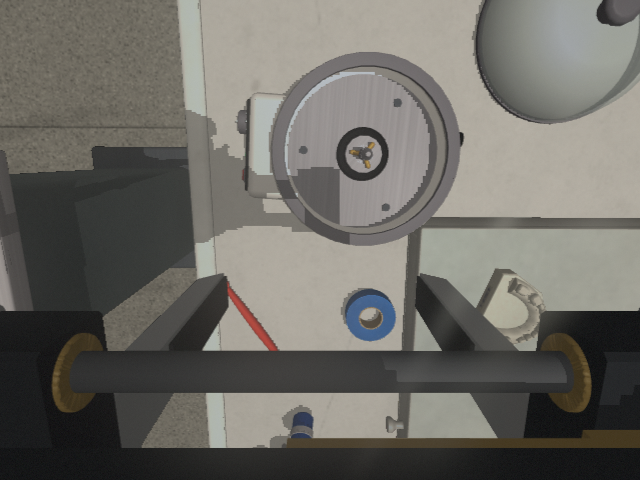

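The bowl is centred near (365,150), with brass pins at about (354,153), (369,145) and (370,159). I'll measure their angle on the pin-top plane.

```bash
cat >> h.py <<'E'
def plane(d,uv,z):
    K=d["intrinsics"];C=np.linalg.inv(d["camera_from_world"]); uv=np.atleast_2d(uv).astype(float)
    r=np.c_[(uv-[K[0,2],K[1,2]])/[K[0,0],K[1,1]],np.ones(len(uv))]@C[:3,:3].T
    return C[:3,3]+r*((z-C[2,3])/r[:,2])[:,None]
E
python3 - <<'E'
from h import *
d=save("wrist","w2",(325,115,405,195)); im=d["image"].astype(int)
h=cv2.cvtColor(d["image"],cv2.COLOR_RGB2HSV)
m=(h[...,1]>90)&(h[...,0]>8)&(h[...,0]<32); m[:, :330]=0;m[:,400:]=0;m[:120]=0;m[185:]=0
v,u=np.nonzero(m); P=plane(d,np.c_[u,v],0.0575)[:,:2]
c=P.mean(0); print(len(u),"centroid",c)
# rim circle fit from depth: rim at z=.07
K=d["intrinsics"];C=np.linalg.inv(d["camera_from_world"])
V,U=np.mgrid[0:480,0:640]; D=d["depth"]; X=np.stack([(U-K[0,2])/K[0,0]*D,(V-K[1,2])/K[1,1]*D,D],-1)@C[:3,:3].T+C[:3,3]
r=np.hypot(X[...,0]-.519,X[...,1]-.157)
s=(abs(X[...,2]-.07)<.004)&(r<.09)&(r>.06)&(D>0); Q=X[s]; print("rim z",np.median(Q[:,2]),s.sum())
from scipy.optimize import least_squares
# fit annulus
f=least_squares(lambda p:np.hypot(Q[:,0]-p[0],Q[:,1]-p[1])-p[2],[.519,.157,.075]); print("rim fit",f.x)
from itertools import product
for cc in (c,f.x[:2]):
  a=np.arctan2(*(P-cc).T[::-1]); rr=np.hypot(*(P-cc).T)
  w=rr>.004
  best3=np.angle(np.exp(3j*a[w]).mean())/3; print("pin phase deg mod120",np.degrees(best3),abs(np.exp(3j*a[w]).mean()), rr.max())
# brute fit: offset+angle of three 4mm-wide bars r 4.. 12.5
def cost(p):
    best=0
    q=P-p[:2]; ok=np.zeros(len(q),bool)
    for k in range(3):
        t=p[2]+k*2*np.pi/3; e=np.array([np.cos(t),np.sin(t)]); al=q@e; pe=q@[-e[1],e[0]]
        ok|=(al>3)&0 if False else ((al>.003)&(al<.0128)&(abs(pe)<.0024))
    return -ok.mean()
g=[(cost((x,y,t)),x,y,t) for x in c[0]+np.arange(-.004,.0041,.0005) for y in c[1]+np.arange(-.004,.0041,.0005) for t in np.radians(np.arange(0,120,3))]
g.sort(); g=np.array(g); b=g[g[:,0]<=g[0,0]+.02]; print(g[0],b[:,1:3].mean(0),np.degrees(b[:,3])[:12])
E
```

```text
95 centroid [0.51877451 0.15726198]
rim z 0.06848927554951659 7610
rim fit [0.52012414 0.15674375 0.07150857]
pin phase deg mod120 50.268264621398465 0.9276763870256932 0.012364703055564875
pin phase deg mod120 49.518360836063536 0.9065589843746796 0.012844598258606123
[-1.          0.51877451  0.15726198  0.89011792] [0.51927451 0.15740484] [51. 48. 48. 51. 51. 51. 51. 48. 48. 51. 48. 54.]
```

View pics/w2.png

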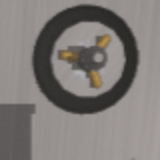

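Request:
arm_command(
  plan=[
    [-0.158,-0.014,0,0,0,0],
    [-0.158,-0.014,0,0,0,0],
    [-0.158,-0.014,0,0,0,0],
    [-0.158,-0.014,0,0,0,0],
    [-0.158,-0.014,0,0,0,0],
    [-0.158,-0.014,0,0,0,0],
    [-0.158,-0.014,0,0,0,0],
    [-0.158,-0.014,0,0,0,0],
  ],
)

```text
time_s: 4.53
tcp_pos: [0.4492, -0.2366, 0.228]
ee_rot: [0.0, 0.709, 0.706, -0.0]
force: [1.1, 0.2, 0.6]
gripper_width: 0.094
grasp_force: 0.0
```

Request:
arm_command(
  plan=[
    [0,0,0,0,0,0],
    [0,0,0,0,0,0],
  ],
)

```text
time_s: 4.7
tcp_pos: [0.4497, -0.2365, 0.2275]
ee_rot: [-0.0, 0.71, 0.704, -0.0]
force: [-0.6, -0.1, -0.0]
gripper_width: 0.0942
grasp_force: 0.0
```

Run:
```python
from h import *
d=save("wrist","w3"); st()
for q in ["rotor","rotor_knob"]: print(q,best(arm.landmark_of,"wrist",q))
print([(np.round(x["at"],4).tolist(),round(x["score"],2)) for x in arm.landmark_of("wrist","cup")])
h=cv2.cvtColor(d["image"],cv2.COLOR_RGB2HSV)
r=arm.masks_of("wrist","rotor"); m=r[0]["mask"]; print(r[0]["score"],m.sum())
K=d["intrinsics"];C=np.linalg.inv(d["camera_from_world"])
V,U=np.mgrid[0:480,0:640]; D=d["depth"]; X=np.stack([(U-K[0,2])/K[0,0]*D,(V-K[1,2])/K[1,1]*D,D],-1)@C[:3,:3].T+C[:3,3]
k=m&(X[...,2]>.08)&(D>0); print("knob top",k.sum(),X[k].mean(0), np.ptp(X[k],axis=0))
blue=(h[...,0]>100)&(h[...,0]<130)&(h[...,1]>100)&(h[...,2]>40)
blue&=(np.hypot(X[...,0]-.4535,X[...,1]+.185)<.075)
n,l,s,ce=cv2.connectedComponentsWithStats(blue.astype(np.uint8))
for i in range(1,n):
    if s[i,4]>30: print(s[i,4],X[l==i].mean(0).round(4),ce[i])
```

```text
t 4.75 p [ 0.4499 -0.2347  0.2274] F [-0.1 -0.4 -1. ] w 0.0938 g 0.0
[[0.005, 1.0, -0.0], [1.0, -0.005, 0.001], [0.001, -0.0, -1.0]] [-0.618  0.174  1.643  0.     1.325 -0.613]
rotor [([0.4561, -0.1854, 0.0003], 0.56)]
rotor_knob [([0.4558, -0.1842, 0.0692], 0.96)]
[([0.4623, -0.1432, 0.0266], 0.69)]
0.77 3629
knob top 803 [ 0.45622873 -0.18324412  0.08480249] [0.02437058 0.0237526  0.00762552]
313 [ 0.4614 -0.1479  0.0371] [333.42811502 129.47923323]
43 [ 0.4229 -0.1848  0.0411] [290.18604651 172.81395349]
360 [ 0.4852 -0.2078  0.0301] [358.44444444 196.81666667]
46 [ 0.416  -0.1994  0.0091] [286.06521739 186.47826087]
61 [ 0.4215 -0.2049  0.0425] [289.06557377 195.68852459]
```

View pics/w3.png

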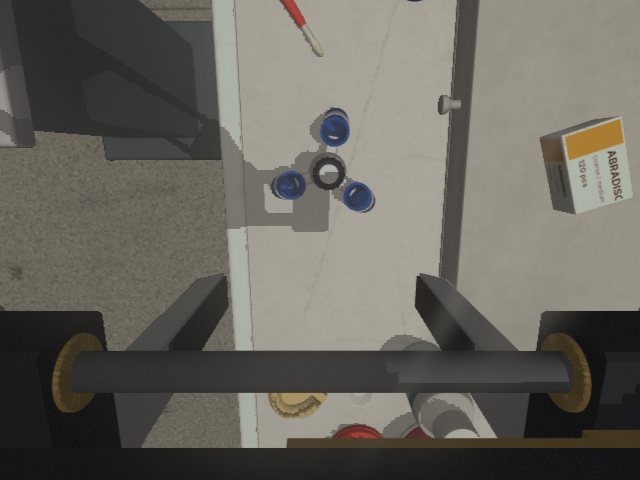

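The rotor shows its knob at (328,172) and cups at (335,130), (290,185) and (358,196). That puts the cups at about 81° mod 120 and the slots at about 21°, while the pins are at about 50°. So it needs about +30°. Now I'll grasp it.

Request:
arm_command(
  plan=[
    [0.104,0.012,0,0,0,0],
    [0.103,0.012,0.06,0,0,0],
    [0,0,0.14,0,0,0],
    [0,0,0.14,0,0,0],
    [0,0,0.14,0,0,0],
    [0,0,0.1,0,0,0],
    [0,0,0.04,0,0,0],
    [0,0,0,0,0,0],
  ],
)

```text
time_s: 5.62
tcp_pos: [0.4555, -0.1793, 0.07]
ee_rot: [-0.003, 0.707, 0.708, -0.001]
force: [-0.2, 0.0, -0.3]
gripper_width: 0.0942
grasp_force: 0.0
```

Request:
arm_command(
  plan=[
    [0,0,0,0,0,0],
    [0,0,0,0,0,0],
    [0,0,0,0,0,0],
    [0,0,0,0,0,0],
    [0,0,0,0,0,0],
    [0,0,0,0,0,0],
    [0,0,0,0,0,0],
    [0,0,0,0,0,0],
  ],
  claw=1,
  force=20,
)

```text
time_s: 6.28
tcp_pos: [0.4575, -0.1819, 0.0726]
ee_rot: [0.0, 0.707, 0.707, 0.0]
force: [-0.2, -0.1, 0.9]
gripper_width: 0.0444
grasp_force: 0.0
```

Run:
```python
from h import *
st()
```

```text
t 6.2833 p [ 0.4575 -0.1819  0.0726] F [-0.2 -0.1  0.9] w 0.0444 g 0.0
[[0.001, 1.0, 0.0], [1.0, -0.001, -0.0], [-0.0, 0.0, -1.0]] [-0.52   0.296  1.909 -0.     0.936 -0.519]
```

Request:
arm_command(
  plan=[
    [-0.007,-0.004,0,0,0,0],
    [0,0,0,0,0,0],
    [0,0,0,0,0,0],
    [0,0,0,0,0,0],
    [0,0,0,0,0,0],
    [0,0,0,0,0,0],
    [0,0,0,0,0,0],
    [0,0,0,0,0,0],
  ],
)

```text
time_s: 6.95
tcp_pos: [0.4562, -0.1836, 0.0724]
ee_rot: [-0.0, 0.707, 0.707, -0.0]
force: [-2.0, -1.5, 0.2]
gripper_width: 0.0259
grasp_force: 20.0
```

Request:
arm_command(
  plan=[
    [0,0,-0.1,0,0,0],
    [0,0,-0.14,0,0,0],
    [0,0,-0.14,0,0,0],
    [0,0,-0.12,0,0,0],
    [0,0,0,0,0,0],
  ],
)

```text
time_s: 7.37
tcp_pos: [0.4599, -0.1851, 0.203]
ee_rot: [0.006, 0.707, 0.707, 0.002]
force: [1.4, -1.8, -3.3]
gripper_width: 0.0258
grasp_force: 20.0
```

Run:
```python
from h import *
st()
d=save("side","s1")
print(best(arm.landmark_of,"side","rotor"),best(arm.landmark_of,"side","cup"))
```

```text
t 7.3667 p [ 0.4599 -0.1851  0.203 ] F [ 1.4 -1.8 -3.3] w 0.0258 g 19.992410838603973
[[0.001, 1.0, 0.011], [1.0, -0.001, -0.005], [-0.005, 0.011, -1.0]] [-5.240e-01  1.660e-01  1.716e+00  1.000e-03  1.247e+00 -5.230e-01]
[([0.4598, -0.1895, 0.1315], 0.97)] [([0.4653, -0.1482, 0.154], 0.89)]
```

Request:
arm_command(
  plan=[
    [0.1,0.018,0,0,0,0],
    [0.145,0.027,0,0,0,0],
    [0.145,0.027,0,0,0,0],
    [0.145,0.027,0,0,0,0],
    [0.145,0.027,0,0,0,0],
    [0.145,0.027,0,0,0,0],
    [0.145,0.027,0,0,0,0],
    [0.145,0.027,0,0,0,0],
  ],
)

```text
time_s: 8.18
tcp_pos: [0.5065, 0.097, 0.1944]
ee_rot: [-0.002, 0.707, 0.707, -0.002]
force: [0.3, -1.0, -2.2]
gripper_width: 0.0255
grasp_force: 20.0
```

Request:
arm_command(
  plan=[
    [0.145,0.027,0,0,0,0],
    [0.1,0.018,0,0,0,0],
    [0,0,0,0,0,-0.8],
    [0,0,0,0,0,-0.8],
    [0,0,0,0,0,-0.8],
    [0,0,0,0,0,-0.8],
    [0,0,0,0,0,-0.8],
    [0,0,0,0,0,-0.8],
  ],
)

```text
time_s: 8.85
tcp_pos: [0.5178, 0.1562, 0.194]
ee_rot: [-0.003, 0.508, 0.862, -0.002]
force: [0.4, -0.5, -3.5]
gripper_width: 0.0256
grasp_force: 20.0
```

Request:
arm_command(
  plan=[
    [0,0,0,0,0,-0.2],
    [0,0,0,0,0,0],
    [0,0,0,0,0,0],
  ],
)

```text
time_s: 9.1
tcp_pos: [0.5189, 0.1563, 0.1958]
ee_rot: [-0.001, 0.501, 0.865, -0.001]
force: [0.6, 0.2, -3.6]
gripper_width: 0.0255
grasp_force: 20.0
```

Run:
```python
from h import *
st()
for c in ["top","side","wrist"]:
    save(c,c+"5"); print(c,[best(arm.landmark_of,c,q) for q in ("rotor","rotor_knob","cup","centrifuge")])
```

```text
t 9.1 p [0.5189 0.1563 0.1958] F [ 0.6  0.2 -3.6] w 0.0255 g 19.999521374702454
[[-0.498, 0.867, -0.003], [0.867, 0.498, -0.0], [0.001, -0.003, -1.0]] [ 0.164  0.248  1.625  0.     1.271 -0.357]
top [[], [([0.519, 0.1566, 0.1941], 0.39)], [], [([0.5165, 0.1557, 0.0028], 0.6)]]
side [[([0.5171, 0.1552, 0.1234], 0.93)], [([0.5211, 0.1571, 0.1914], 0.67), ([0.5583, -0.3929, -0.0022], 0.55)], [([0.5037, 0.1919, 0.1493], 0.84), ([0.5188, 0.1513, 0.1907], 0.2)], [([0.5213, 0.1574, -0.0011], 0.69)]]
wrist [[([0.5194, 0.1519, 0.1239], 0.95), ([0.4193, -0.0266, -0.0027], 0.35)], [([0.5228, 0.156, 0.1923], 0.67), ([0.518, 0.1525, 0.1246], 0.57)], [([0.507, 0.1955, 0.1523], 0.9)], [([0.5223, 0.1544, -0.0022], 0.74), ([0.5053, 0.1936, 0.1536], 0.47)]]
```

View pics/wrist5.png

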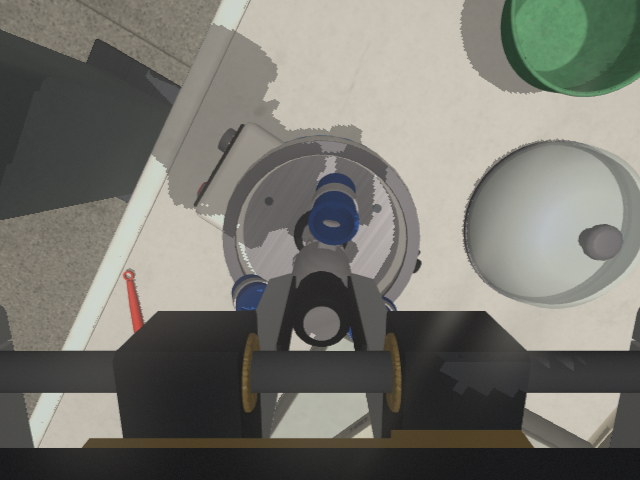

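The wrist view shows the forward cup at (333,222) over the bowl, about 110° in world, as wanted. Lowering gently, watching force.

Request:
arm_command(
  plan=[
    [0,0.003,0.07,0,0,0],
    [0,0,0.06,0,0,0],
    [0,0,0.03,0,0,0],
    [0,0,0.02,0,0,0],
    [0,0,0,0,0,0],
  ],
)

```text
time_s: 10.27
tcp_pos: [0.5198, 0.1567, 0.1515]
ee_rot: [-0.001, 0.5, 0.866, -0.001]
force: [-0.2, -0.0, -4.0]
gripper_width: 0.0255
grasp_force: 20.0
```

Request:
arm_command(
  plan=[
    [0,0,0.016,0,0,0],
    [0,0,0.016,0,0,0],
    [0,0,0.012,0,0,0],
    [0,0,0,0,0,0],
    [0,0,0,0,0,0],
  ],
)

```text
time_s: 10.68
tcp_pos: [0.5203, 0.1567, 0.1414]
ee_rot: [0.0, 0.5, 0.866, -0.0]
force: [0.2, -0.0, -2.8]
gripper_width: 0.0257
grasp_force: 20.0
```

Hub at about 69 mm is already over the post, with no side force.

Request:
arm_command(
  plan=[
    [0,0,0.012,0,0,0],
    [0,0,0.012,0,0,0],
    [0,0,0.012,0,0,0],
    [0,0,0,0,0,0],
    [0,0,0,0,0,0],
  ],
)

```text
time_s: 11.1
tcp_pos: [0.5201, 0.1568, 0.1321]
ee_rot: [-0.0, 0.5, 0.866, -0.0]
force: [0.2, 0.1, -4.3]
gripper_width: 0.0256
grasp_force: 20.0
```

Request:
arm_command(
  plan=[
    [0,0,0.008,0,0,0],
    [0,0,0.006,0,0,0],
    [0,0,0,0,0,0],
    [0,0,0,0,0,0],
  ],
)

```text
time_s: 11.43
tcp_pos: [0.5202, 0.1568, 0.1289]
ee_rot: [-0.0, 0.5, 0.866, -0.0]
force: [-1.3, -0.6, -2.4]
gripper_width: 0.0256
grasp_force: 20.0
```

Request:
arm_command(
  plan=[
    [0,0,0.004,0,0,0],
    [0,0,0.004,0,0,0],
    [0,0,0,0,0,0],
    [0,0,0,0,0,0],
  ],
)

```text
time_s: 11.77
tcp_pos: [0.5197, 0.1568, 0.1266]
ee_rot: [-0.001, 0.5, 0.866, -0.0]
force: [-2.2, 1.4, -2.7]
gripper_width: 0.0254
grasp_force: 20.0
```

Request:
arm_command(
  plan=[
    [0,0,0.004,0,0,0],
    [0,0,0.004,0,0,0],
    [0,0,0,0,0,0],
    [0,0,0,0,0,0],
  ],
)

```text
time_s: 12.1
tcp_pos: [0.5199, 0.1567, 0.1246]
ee_rot: [-0.0, 0.5, 0.866, -0.0]
force: [-2.6, 0.3, -3.5]
gripper_width: 0.0255
grasp_force: 20.0
```

Request:
arm_command(
  plan=[
    [0,0,0.003,0,0,0],
    [0,0,0,0,0,0],
    [0,0,0,0,0,0],
    [0,0,0,0,0,0],
  ],
)

```text
time_s: 12.43
tcp_pos: [0.5199, 0.1567, 0.1241]
ee_rot: [-0.0, 0.5, 0.866, -0.0]
force: [-4.8, 0.6, -1.6]
gripper_width: 0.0255
grasp_force: 20.0
```

Request:
arm_command(
  plan=[
    [0,0,0.003,0,0,0],
    [0,0,0,0,0,0],
    [0,0,0,0,0,0],
    [0,0,0,0,0,0],
  ],
)

```text
time_s: 12.77
tcp_pos: [0.52, 0.1567, 0.1235]
ee_rot: [-0.0, 0.5, 0.866, -0.0]
force: [-4.8, 0.5, -0.1]
gripper_width: 0.026
grasp_force: 20.0
```

Weight is now carried by the flange (hub at about 51.6 mm): home. Release and lift clear.

Request:
arm_command(
  plan=[
    [0,0,0,0,0,0],
    [0,0,0,0,0,0],
    [0,0,0,0,0,0],
    [0,0,0,0,0,0],
    [0,0,0,0,0,0],
    [0,0,0,0,0,0],
  ],
  claw=-0.3,
)

```text
time_s: 13.27
tcp_pos: [0.521, 0.1568, 0.1236]
ee_rot: [0.001, 0.5, 0.866, 0.0]
force: [-1.4, -0.1, 1.1]
gripper_width: 0.0599
grasp_force: 0.0
```

Request:
arm_command(
  plan=[
    [0,0,-0.05,0,0,0],
    [0,0,-0.1,0,0,0],
    [0,0,-0.1,0,0,0],
    [-0.12,0,-0.1,0,0,0],
    [-0.12,0,0,0,0,0],
    [0,0,0,0,0,0],
    [0,0,0,0,0,0],
  ],
  claw=1,
)

```text
time_s: 13.85
tcp_pos: [0.5511, 0.1038, 0.2111]
ee_rot: [0.0, 0.501, 0.865, 0.0]
force: [0.2, -0.1, 0.5]
gripper_width: 0.0179
grasp_force: 0.0
```

Run:
```python
from h import *
d=save("wrist","w6"); st()
for c in ["wrist","side"]:
    if c=="side": arm.camera(c)
    print(c,[best(arm.landmark_of,c,q) for q in ("rotor","rotor_knob")],[(np.round(x["at"],4).tolist(),round(x["score"],2)) for x in arm.landmark_of(c,"cup")])
K=d["intrinsics"];C=np.linalg.inv(d["camera_from_world"])
V,U=np.mgrid[0:480,0:640]; D=d["depth"]; X=np.stack([(U-K[0,2])/K[0,0]*D,(V-K[1,2])/K[1,1]*D,D],-1)@C[:3,:3].T+C[:3,3]
k=(np.hypot(X[...,0]-.52,X[...,1]-.157)<.02)&(X[...,2]>.12)&(X[...,2]<.16); print("knob",k.sum(),X[k].mean(0),np.percentile(X[k][:,2],[10,50,90]))
h=cv2.cvtColor(d["image"],cv2.COLOR_RGB2HSV)
b=(h[...,0]>100)&(h[...,0]<130)&(h[...,1]>100)&(h[...,2]>40)&(np.hypot(X[...,0]-.52,X[...,1]-.157)<.07)&(X[...,2]>.055)
n,l,s,ce=cv2.connectedComponentsWithStats(b.astype(np.uint8))
for i in range(1,n):
    if s[i,4]>30: print(s[i,4],X[l==i].mean(0).round(4),X[l==i][:,2].max().round(4),ce[i])
```

```text
t 13.9 p [0.5501 0.1046 0.2106] F [-0.5  1.1  0.2] w 0.0141 g 0.0
[[-0.498, 0.867, -0.001], [0.867, 0.498, 0.0], [0.001, -0.001, -1.0]] [ 0.063  0.264  1.565  0.     1.314 -0.458]
wrist [[([0.5224, 0.1566, 0.0494], 0.88)], [([0.518, 0.1573, 0.1198], 0.96)]] [([0.484, 0.1837, 0.0781], 0.96)]
side [[([0.5179, 0.154, 0.0525], 0.71)], []] [([0.4854, 0.1789, 0.0768], 0.93)]
knob 1382 [0.52027956 0.15760306 0.1358068 ] [0.13386632 0.13609856 0.13728122]
939 [0.4891 0.1779 0.0775] 0.3674 [296.72736954 114.65495208]
892 [0.554  0.1729 0.0785] 0.3674 [369.22421525 166.07511211]
617 [0.517  0.1187 0.0764] 0.3674 [291.29659643 203.76661264]
```

View pics/w6.png

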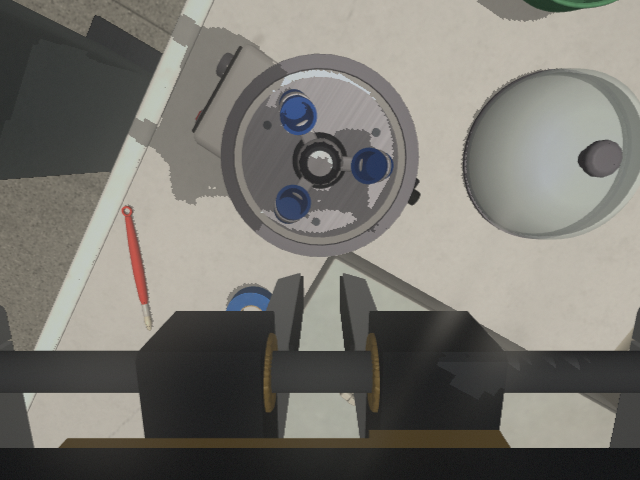

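The rotor is home: knob top at about 137 mm, cups at (297,115), (369,166) and (291,204). It drifted about 35° on the free spindle after release. I'll square the tool again, then check whether it is still.

Request:
arm_command(
  plan=[
    [0,0,0,0,0,0.8],
    [0,0,0,0,0,1],
    [0,0,0,0,0,1],
    [0,0,0,0,0,1],
    [0,0,0,0,0,1],
    [0,0,0,0,0,0.2],
    [0,0,0,0,0,0],
  ],
)

```text
time_s: 14.83
tcp_pos: [0.5502, 0.105, 0.2109]
ee_rot: [-0.0, 0.707, 0.707, -0.0]
force: [-0.5, 0.1, 0.0]
gripper_width: 0.0005
grasp_force: 0.0
```

```bash
cat >> h.py <<'E'
def cups(c="wrist",ax=(.5195,.157)):
    d=arm.camera(c); K=d["intrinsics"];C=np.linalg.inv(d["camera_from_world"])
    V,U=np.mgrid[0:480,0:640]; D=d["depth"]; X=np.stack([(U-K[0,2])/K[0,0]*D,(V-K[1,2])/K[1,1]*D,D],-1)@C[:3,:3].T+C[:3,3]
    h=cv2.cvtColor(d["image"],cv2.COLOR_RGB2HSV); x=X[...,0]-ax[0]; y=X[...,1]-ax[1]
    b=(h[...,0]>100)&(h[...,0]<130)&(h[...,1]>100)&(h[...,2]>40)&(np.hypot(x,y)<.07)&(X[...,2]>.055)&(X[...,2]<.12)
    k=(np.hypot(x,y)<.013)&(X[...,2]>.12)&(X[...,2]<.15)
    n,l,s,ce=cv2.connectedComponentsWithStats(b.astype(np.uint8))
    print("t",arm.observe()["time_s"],"knobz",np.round(np.percentile(X[k][:,2],90),4) if k.any() else None,[round(float(np.degrees(np.arctan2(y[l==i].mean(),x[l==i].mean()))),1) for i in range(1,n) if s[i,4]>60])
E
python3 - <<'E'
from h import *
for i in range(4): cups()
st()
E
```

```text
t 14.8833 knobz 0.1372 [146.0, 25.3, -94.6]
t 14.9333 knobz 0.1373 [145.9, 26.5, 25.3, -94.7]
t 14.9833 knobz 0.1373 [146.0, 26.5, 25.2, -94.6]
t 15.0333 knobz 0.1373 [145.9, 26.0, 25.2, -94.7]
t 15.0333 p [0.5503 0.1049 0.2109] F [ 0.   0.4 -0.9] w 0.0003 g 0.0
[[-0.001, 1.0, -0.0], [1.0, 0.001, -0.0], [-0.0, -0.0, -1.0]] [ 0.064  0.263  1.565 -0.     1.314  0.064]
```

Request:
arm_command(
  plan=[
    [0.072,0.031,0,0,0,0],
    [0,0,0.12,0,0,0],
    [0,0,0.13,0,0,0],
    [0,0,0.12,0,0,0],
    [0,0,0.066,0,0,0],
    [0,0,0,0,0,0],
    [0,0,0,0,0,0],
  ],
)

```text
time_s: 15.62
tcp_pos: [0.5577, 0.1227, 0.1014]
ee_rot: [-0.001, 0.707, 0.707, -0.001]
force: [0.3, 0.1, 0.2]
gripper_width: 0.0004
grasp_force: 0.0
```

Run:
```python
from h import *
cups();st()
```

```text
t 15.6667 knobz 0.1373 [149.2, 27.2, 24.6, -98.7]
t 15.6667 p [0.5588 0.1228 0.1027] F [1.3 1.6 0.6] w 0.0008 g 0.0
[[0.0, 1.0, 0.001], [1.0, -0.0, 0.0], [0.0, 0.001, -1.0]] [ 0.095  0.367  1.7   -0.     1.074  0.095]
```

Request:
arm_command(
  plan=[
    [0.05,0,0,0,0,0],
    [0.09,0,0,0,0,0],
    [0.12,0,0,0,0,0],
    [0.12,0,-0.02,0,0,0],
    [0.08,0,-0.12,0,0,0],
    [0.02,0,-0.14,0,0,0],
    [0,0,-0.14,0,0,0],
    [0,0,-0.08,0,0,0],
  ],
)

```text
time_s: 16.33
tcp_pos: [0.5598, 0.2453, 0.2331]
ee_rot: [0.002, 0.707, 0.708, 0.004]
force: [1.2, -0.4, 0.5]
gripper_width: 0.0005
grasp_force: 0.0
```

Run:
```python
from h import *
for i in range(5): cups("side")
st()
```

```text
t 16.3833 knobz 0.1406 [-4.1, -126.3]
t 16.4333 knobz 0.1406 [29.5, -93.5]
t 16.4833 knobz 0.1408 [-62.9]
t 16.5333 knobz 0.14 [-33.4]
t 16.5833 knobz 0.1408 [-1.9, -124.4]
t 16.5833 p [0.5576 0.243  0.2267] F [-0.2  0.9  0.1] w 0.0003 g 0.0
[[0.001, 1.0, -0.0], [1.0, -0.001, -0.0], [-0.0, -0.0, -1.0]] [0.297 0.327 1.433 0.    1.383 0.297]
```

Spinning freely at about 10 rad/s. I'll back off so the wrist camera sees the bowl, and wait.

Request:
arm_command(
  plan=[
    [-0.1,-0.06,-0.03,0,0,0],
    [-0.12,-0.06,-0.03,0,0,0],
    [-0.12,-0.03,-0.03,0,0,0],
    [-0.12,0,-0.03,0,0,0],
    [-0.12,0,0,0,0,0],
    [-0.06,0,0,0,0,0],
    [0,0,0,0,0,0],
    [0,0,0,0,0,0],
  ],
)

```text
time_s: 17.25
tcp_pos: [0.5198, 0.0825, 0.2555]
ee_rot: [-0.001, 0.708, 0.706, -0.001]
force: [0.9, 1.1, -0.2]
gripper_width: 0.0007
grasp_force: 0.0
```

Request:
arm_command(
  plan=[
    [0,0,0,0,0,0],
    [0,0,0,0,0,0],
    [0,0,0,0,0,0],
    [0,0,0,0,0,0],
    [0,0,0,0,0,0],
    [0,0,0,0,0,0],
    [0,0,0,0,0,0],
    [0,0,0,0,0,0],
  ],
)

```text
time_s: 17.92
tcp_pos: [0.5206, 0.083, 0.257]
ee_rot: [0.0, 0.707, 0.707, 0.0]
force: [0.6, -0.3, 0.7]
gripper_width: 0.0002
grasp_force: 0.0
```

Request:
arm_command(
  plan=[
    [0,0,0,0,0,0],
    [0,0,0,0,0,0],
    [0,0,0,0,0,0],
    [0,0,0,0,0,0],
    [0,0,0,0,0,0],
    [0,0,0,0,0,0],
    [0,0,0,0,0,0],
    [0,0,0,0,0,0],
  ],
)

```text
time_s: 18.58
tcp_pos: [0.5205, 0.0828, 0.2569]
ee_rot: [0.0, 0.707, 0.707, -0.0]
force: [0.4, -0.4, -1.0]
gripper_width: 0.0005
grasp_force: 0.0
```

Run:
```python
from h import *
for i in range(6): cups()
```

```text
t 18.6333 knobz 0.1373 [90.6, -151.1, -29.1]
t 18.6833 knobz 0.1373 [107.1, -13.0, -134.6]
t 18.7333 knobz 0.1374 [122.9, 3.0, -118.5]
t 18.7833 knobz 0.1372 [138.1, 18.8, -102.9]
t 18.8333 knobz 0.1373 [33.9, 152.8, -86.8]
t 18.8833 knobz 0.1373 [48.9, 167.5, -71.5]
```

Over 2 s on, it is still turning at about 5.4 rad/s. Waiting for it to come to rest.

Request:
arm_command(
  plan=[
    [0,0,0,0,0,0],
    [0,0,0,0,0,0],
    [0,0,0,0,0,0],
    [0,0,0,0,0,0],
    [0,0,0,0,0,0],
    [0,0,0,0,0,0],
    [0,0,0,0,0,0],
    [0,0,0,0,0,0],
  ],
)

```text
time_s: 19.55
tcp_pos: [0.5205, 0.0828, 0.2569]
ee_rot: [0.0, 0.707, 0.707, -0.0]
force: [-0.0, -0.4, -0.3]
gripper_width: 0.0001
grasp_force: 0.0
```

Request:
arm_command(
  plan=[
    [0,0,0,0,0,0],
    [0,0,0,0,0,0],
    [0,0,0,0,0,0],
    [0,0,0,0,0,0],
    [0,0,0,0,0,0],
    [0,0,0,0,0,0],
    [0,0,0,0,0,0],
    [0,0,0,0,0,0],
  ],
)

```text
time_s: 20.22
tcp_pos: [0.5206, 0.0828, 0.2569]
ee_rot: [0.0, 0.707, 0.707, -0.0]
force: [-0.8, -0.1, 0.2]
gripper_width: 0.0002
grasp_force: 0.0
```

Request:
arm_command(
  plan=[
    [0,0,0,0,0,0],
    [0,0,0,0,0,0],
    [0,0,0,0,0,0],
    [0,0,0,0,0,0],
    [0,0,0,0,0,0],
    [0,0,0,0,0,0],
    [0,0,0,0,0,0],
    [0,0,0,0,0,0],
  ],
)

```text
time_s: 20.88
tcp_pos: [0.5206, 0.0828, 0.2569]
ee_rot: [0.0, 0.707, 0.707, -0.0]
force: [-0.8, -0.2, -0.3]
gripper_width: 0.0004
grasp_force: 0.0
```

Request:
arm_command(
  plan=[
    [0,0,0,0,0,0],
    [0,0,0,0,0,0],
    [0,0,0,0,0,0],
    [0,0,0,0,0,0],
    [0,0,0,0,0,0],
    [0,0,0,0,0,0],
    [0,0,0,0,0,0],
    [0,0,0,0,0,0],
  ],
)

```text
time_s: 21.55
tcp_pos: [0.5206, 0.0828, 0.2569]
ee_rot: [0.0, 0.707, 0.707, -0.0]
force: [0.3, -0.0, 1.1]
gripper_width: 0.0005
grasp_force: 0.0
```

Request:
arm_command(
  plan=[
    [0,0,0,0,0,0],
    [0,0,0,0,0,0],
    [0,0,0,0,0,0],
    [0,0,0,0,0,0],
    [0,0,0,0,0,0],
    [0,0,0,0,0,0],
    [0,0,0,0,0,0],
    [0,0,0,0,0,0],
  ],
)

```text
time_s: 22.22
tcp_pos: [0.5205, 0.0828, 0.2569]
ee_rot: [0.0, 0.707, 0.707, -0.0]
force: [-0.3, -0.4, 0.2]
gripper_width: 0.0007
grasp_force: 0.0
```

Request:
arm_command(
  plan=[
    [0,0,0,0,0,0],
    [0,0,0,0,0,0],
    [0,0,0,0,0,0],
    [0,0,0,0,0,0],
    [0,0,0,0,0,0],
    [0,0,0,0,0,0],
    [0,0,0,0,0,0],
    [0,0,0,0,0,0],
  ],
)

```text
time_s: 22.88
tcp_pos: [0.5206, 0.0828, 0.257]
ee_rot: [0.0, 0.707, 0.707, -0.0]
force: [-0.4, 0.0, -1.0]
gripper_width: 0.0006
grasp_force: 0.0
```

Run:
```python
from h import *
for i in range(6): cups()
```

```text
t 22.9333 knobz 0.1373 [115.7, -5.0, -126.3]
t 22.9833 knobz 0.1374 [115.5, -5.1, -126.4]
t 23.0333 knobz 0.1373 [115.5, -5.0, -126.4]
t 23.0833 knobz 0.1374 [115.4, -5.0, -126.4]
t 23.1333 knobz 0.1374 [115.4, -5.0, -126.4]
t 23.1833 knobz 0.1373 [115.4, -5.0, -126.4]
```

At rest and still home. One last check that the surroundings are undisturbed, one more wait, then hand in.

Request:
arm_command(
  plan=[
    [0,0,0,0,0,0],
    [0,0,0,0,0,0],
    [0,0,0,0,0,0],
    [0,0,0,0,0,0],
    [0,0,0,0,0,0],
    [0,0,0,0,0,0],
    [0,0,0,0,0,0],
    [0,0,0,0,0,0],
  ],
)

```text
time_s: 23.85
tcp_pos: [0.5206, 0.0828, 0.2569]
ee_rot: [0.0, 0.707, 0.707, -0.0]
force: [-0.3, 0.7, 0.3]
gripper_width: 0.0005
grasp_force: 0.0
```

Run:
```python
from h import *
cups()
arm.camera("top")
for q in ["lid","cleaner_bottle","brush","tape","cast_yellow"]: print(q,best(arm.landmark_of,"top",q))
print(arm.hand_in())
```

```text
t 23.9 knobz 0.1373 [115.5, -5.0, -126.4]
lid []
cleaner_bottle []
brush [([0.4094, -0.0277, 0.0012], 0.64)]
tape [([0.4169, -0.4338, -0.0045], 0.73)]
cast_yellow [([0.4155, -0.4304, -0.0046], 0.61)]
the job is handed in; nothing more can be done
None
```

The rotor is fully home on the spindle; after one push it spun by itself for over 2 s and came to rest, and I handed the job in at about 24 s. In the last check the brush and cast had not moved, but the lid and bottle were not detected and the tape was not reliably found, so those three are unconfirmed.

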